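Log the casting that still has its stub

TASK

One of the three brass castings on the inspection stations has come through with its pouring stub still standing up. With the fingertips, gently press the key of the tally counter at that casting's station fully down and let it spring back, then gently press the mushroom-headed call button fully in, let it spring back and withdraw. Do not press the other keys or the flat button, and leave the castings and everything else on the bench where they are: nothing is to be picked up.

Things in the scene. Friction and masses are not known exactly. Their poses are not given: they have to be found in the camera images.
- station_a: Inspection station fixed to the bench: dark steel plate 150 (x) x 96 x 10 mm, origin under its centre. At x = +27 mm a square aluminium tray 88 mm wide, rim 24 mm above the bench, with one casting; at x = -48 mm (nearer the robot) a tally counter, a block 44 x 52 mm, top 44 mm above the bench, one round key on it. Stations a, b, c look the same.
- key_a (a joint): Key of station_a's tally counter, in m: 0 up, 0.010 fully down. Sprung: 1.5 N to start, 6.5 N fully down; springs back up when let go.
- key_a_top (a point): Centre of the top face of station_a's counter key: a flat steel disc 28 mm across, 58 mm above the bench when up; moves 10 mm straight down when pressed.
- station_b: Inspection station fixed to the bench: dark steel plate 150 (x) x 96 x 10 mm, origin under its centre. At x = +27 mm a square aluminium tray 88 mm wide, rim 24 mm above the bench, with one casting; at x = -48 mm (nearer the robot) a tally counter, a block 44 x 52 mm, top 44 mm above the bench, one round key on it. Stations a, b, c look the same.
- key_b (a joint): Key of station_b's tally counter, in m: 0 up, 0.010 fully down. Sprung: 1.5 N to start, 6.5 N fully down; springs back up when let go.
- key_b_top (a point): Centre of the top face of station_b's counter key: a flat steel disc 28 mm across, 58 mm above the bench when up; moves 10 mm straight down when pressed.
- station_c: Inspection station fixed to the bench: dark steel plate 150 (x) x 96 x 10 mm, origin under its centre. At x = +27 mm a square aluminium tray 88 mm wide, rim 24 mm above the bench, with one casting; at x = -48 mm (nearer the robot) a tally counter, a block 44 x 52 mm, top 44 mm above the bench, one round key on it. Stations a, b, c look the same.
- key_c (a joint): Key of station_c's tally counter, in m: 0 up, 0.010 fully down. Sprung: 1.5 N to start, 6.5 N fully down; springs back up when let go.
- key_c_top (a point): Centre of the top face of station_c's counter key: a flat steel disc 28 mm across, 58 mm above the bench when up; moves 10 mm straight down when pressed.
- casting_stub: Loose round brass medallion casting, 72 mm across, 6 mm thick, 0.2 kg, in one station's tray, WITH its pouring stub: a round brass stub 14 mm across standing 28 mm up from its top face, 14 mm off centre along its x. Origin: centre of the underside, 14 mm above the bench. Its position tells which tray it lies in.
- casting_b: Loose round brass medallion casting, 72 mm across, 6 mm thick, 0.2 kg, lying in another station's tray; its stub is ground off to a flat 2 mm boss. Origin: centre of the underside.
- casting_c: Loose round brass medallion casting, 72 mm across, 6 mm thick, 0.2 kg, lying in another station's tray; its stub is ground off to a flat 2 mm boss. Origin: centre of the underside.
- call_box: Grey two-button box fixed to the bench, 140 (x) x 80 x 40 mm; origin at the centre of its underside. On top: the mushroom button at x = -34 mm (nearer the robot) and a smaller flat button at x = +36 mm, both black.
- mushroom (a joint): Mushroom call button, in m: 0 up, 0.010 fully in. Sprung: 1.5 N to start, 6.5 N fully in; springs back when let go.
- mushroom_top (a point): Centre of the top of the mushroom call button: a wide domed black head 44 mm across, 64 mm above the bench when up; moves 10 mm straight down.
- flat_button (a joint): The other button of the call box, in m: 0 up, 0.010 fully in, sprung like the mushroom. Not to be pressed.
- flat_button_top (a point): Centre of the top of the flat button, a black disc 22 mm across, 54 mm above the bench.
- felt_bob: Loose grey felt polishing cone, 22 mm across, 38 mm tall, standing between the stations. Leave alone. Origin: underside.
- sanding_drum: Loose brown sanding drum, 22 mm across, 30 mm tall, standing between the stations. Leave alone. Origin: underside.
- steel_weight: Loose knobbed steel weight, 24 mm across, 34 mm tall, standing between the stations. Leave alone. Origin: underside.
- grinder_1: Loose cordless hand grinder, about 180 x 44 x 44 mm, lying on the left of the bench. Leave alone. Origin: underside.
- grinder_2: A second cordless hand grinder of the same size, lying across the back. Leave alone. Origin: underside.
- compound_jar: Loose amber glass jar, 70 mm across, 70 mm tall, at the back. Leave alone. Origin: underside.
- bench_brush: Loose flat bench brush, about 200 x 42 x 20 mm, lying across the back. Leave alone. Origin: underside.
There are look-alikes about, which are no part of the job. What is shaped like the station_c but orange or purple is not meant.

How it is judged:
By the outcome, as a careful person would: the job done as asked, in the order asked, and still so for the second after the job is handed in, with the robot touching nothing.
It also fails if it takes over 40 s, if anything falls off the work surface, if the arm or the gripper's body presses on something with over 40 N, if the wrist force passes 120 N, or if a joint passes its speed limit or range.

ROBOT

A 6-joint arm with a two-finger parallel gripper is mounted at the origin on the work surface. World frame = base frame: x ahead of the robot, y to its left, z up, the work surface at z = 0. Lengths are in mm, angles in rad, forces in N, time in s.
With the tool pointing down it reaches from about 250 to 800 mm from the base axis. Payload 8.5 kg.
Tool frame: the origin (TCP) lies between the finger pads; the fingertips stand 17 mm ahead of it and the grasp point (between the pads) lies 2 mm behind it; z points along the fingers, y is the line along which they close (so a half turn about z gives the same grasp; the last joint's range is limited). The gripper opens to 85 mm and grips with 20 to 120 N. Pads are 22 mm wide; open, the fingers measure 114 mm over their backs; the gripper's body (76 mm by 85 mm) begins 54 mm behind the grasp point. The pads swing forward as they close: fully open they stand 13 mm farther back than shut.
Start: joints at [1.252, 0.238, -0.013, 1.319, 0, 1.571], TCP at [164.534, 498.507, 248.276] pointing down, gripper open.
Joint ranges: [-2.66, 2.66], [-1.03, 1.9], [-1.14, 1.46], [-1.82, 2.27], [-1.45, 1.34], [-3.14, 3.14]. Speed limits (rad/s): [2.22, 2.22, 2.79, 3.14, 3.14, 3.14].

INTERFACE

Orientations are given as a unit quaternion [w, x, y, z].
In Python, from station import manip gives the robot as it stands.
- The arm moves only by the tool carry_out, never from a script. Its argument "series" is a list of rows, each a list of 6 numbers: the shift along the world's x, y, z in m, then the turn, a rotation vector about the world's x, y, z in rad. A call has 1 to 8 rows; each row is the pose to reach, as a shift and turn from the pose commanded when the call began; what a row does not reach only later rows make up. A row lasts 1/8 s, in which the tool goes at most 62.5 mm and 10.7 degrees, less where a joint would pass 70% of its speed; a pose out of reach is approached as far as the arm can. A call with a gripper value outside its range is refused whole. "grip" is the finger opening in m, from 0 to 0.0854, set as the call begins (left out, the last holds). The fingers move at their own pace and stop on an object; the grip force is fixed at half the most. Time passes only in rows, so rows that repeat a pose let the fingers close. It gives the time, the measured TCP pose, the force, the opening and the grip force at its end, in the units of the state.
- manip.get_state(): the state, without advancing time (a new reading comes with each control period).
- manip.snapshot(name): name is "scene" or "top" or "wrist"; returns a dict with "image" (480x640x3 uint8, blue, green, red), "K" (3x3 intrinsics, pixels), "R" (3x3) and "t" (3): a world point X has camera coordinates R X + t. Camera axes: x right, y down, z forward; pixel columns grow to the right and rows downward; lengths in mm; the calibration is good to about 2 mm. A picture is of the moment at which its call begins. There is no depth.
- manip.finish_job(): hands the job in; it is judged then, once.
The state is a dict: "time": time; "joints": joint angles; "qvel": joint speeds; "joint_torque": joint torques, N m; "tool_pos": TCP position; "tool_rot": TCP orientation; "ft_force": force on the tool from outside, world axes, zero at the start; "torque": the same for the moment, N m; "grip_width": finger opening in mm; "finger_force": force on a finger pad.
Only numpy, scipy, OpenCV 4.12 (cv2) and the standard library are available. Lean on these libraries where they do the work, as an engineer would, in place of code of your own. Each camera call takes 0.05 s, during which the arm holds its last target. There are 200 camera calls.

## Working session

There is one attempt and no reset: what is moved stays moved. The work goes in short steps, Python scripts to look and compute and a tool call to move; the robot and the scene stay as the last step left them, time stands still between calls to the robot, and variables do not carry over. Pictures are saved under pics/ and viewed, at most 10 in all, crops included, and the job is handed in when it is done.

Besides the shell and the picture viewer there is one more tool, called by a JSON object that holds its "name" and its "arguments". carry_out: Moves the arm, as the interface text tells. Its arguments: {"type":"object","properties":{"series":{"type":"array"},"grip":{"type":"number"}},"required":["series"]}

```bash
mkdir -p pics; cat > h.py <<'E'
from station import manip
import numpy as np, cv2, pickle
def snap(n,f):
    s=manip.snapshot(n); cv2.imwrite(f'pics/{f}.png',s['image']); pickle.dump(s,open(f'{f}.pkl','wb')); return s
def back(s,u,v,z):
    K,R,t=[np.array(s[k],float) for k in('K','R','t')]
    d=R.T@np.linalg.solve(K,[u,v,1]); c=-R.T@t.ravel(); return c+d*(z-c[2])/d[2]
def proj(s,X):
    K,R,t=[np.array(s[k],float) for k in('K','R','t')]
    p=K@(R@np.array(X,float)+t.ravel()); return p[:2]/p[2]
E
python3 - <<'E'
from h import *
snap('top','top0'); snap('scene','scene0')
s=manip.get_state(); print(s['time'],s['tool_pos'],s['tool_rot'],s['grip_width'])
E
```

```text
0.1 [164.43100778 498.21851567 247.74733769] [-1.16980956e-04  1.58741175e-01  9.87320024e-01 -6.29240047e-04] 85.60806148340919
```

View pics/top0.png

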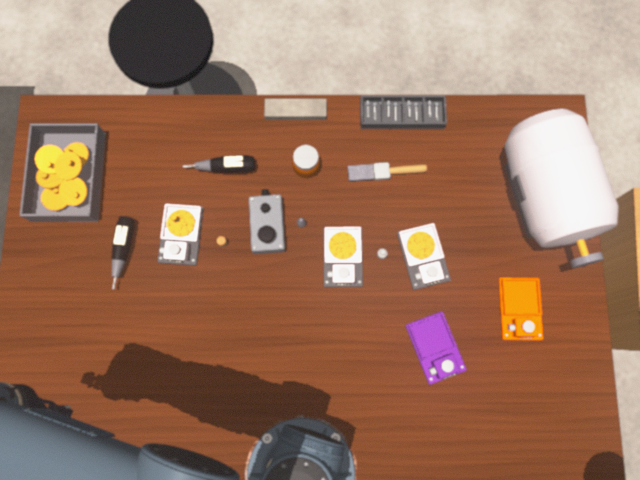

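View pics/scene0.png

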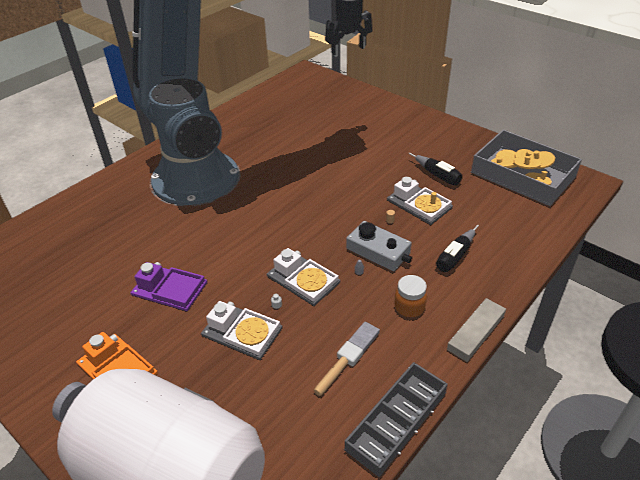

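The top view shows three steel stations, at about (180,235), (343,257) and (425,255), plus orange and purple look-alikes at (521,308) and (436,347). The call box is at (266,223), with its mushroom at (267,234). In the scene view only the casting at (430,202), which is the left station in the top view, seems to have a standing stub. I'll confirm that in one enlarged crop.

```bash
python3 - <<'E'
from h import *
a=cv2.imread('pics/scene0.png'); b=cv2.imread('pics/top0.png')
c=lambda im,u,v,w=44,h=34: cv2.resize(im[v-h:v+h,u-w:u+w],(264,204),interpolation=cv2.INTER_CUBIC)
r1=np.hstack([c(a,420,198),c(a,305,275),c(a,243,328)])
r2=np.hstack([c(b,180,234),c(b,343,255),c(b,425,255)])
cv2.imwrite('pics/crop.png',np.vstack([r1,r2]))
c2=np.hstack([c(b,266,224),c(a,378,245)])
cv2.imwrite('pics/crop.png',np.vstack([np.hstack([c2,np.zeros((204,264,3),np.uint8)]),r1,r2])[:600])
E
```

```text
(no output)
```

View pics/crop.png

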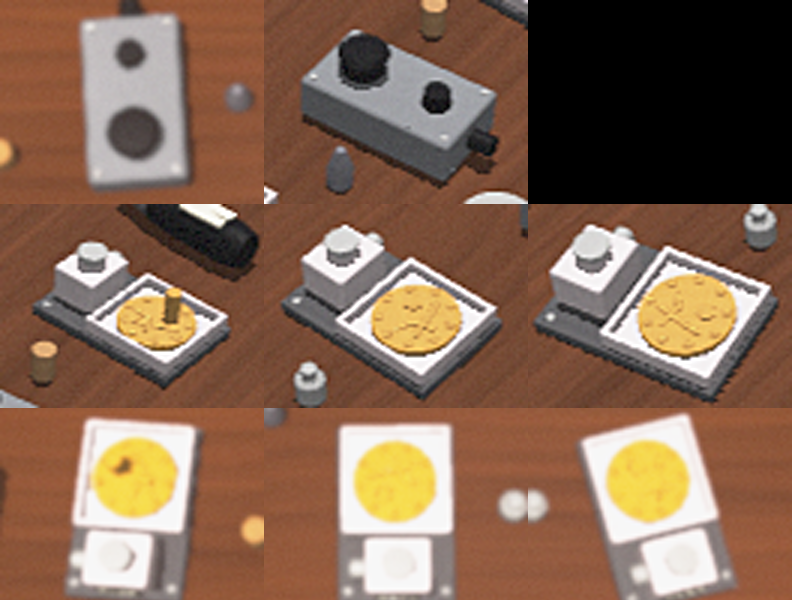

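The crops confirm it. Only the left station has a standing stub, at scene (430,198), with its shadow visible in the top view. The other two castings are flat. Its key is at about top (175,249) and scene (407,178). The mushroom is the wide head at top (267,234) and scene (366,228).

```bash
python3 - <<'E'
from h import *
T=pickle.load(open('top0.pkl','rb'));S=pickle.load(open('scene0.pkl','rb'))
print('key',back(T,174.7,249.3,58),back(S,406.7,178,58))
print('mush',back(T,266.7,234.3,60),back(S,366,228,62))
print('flat',back(T,265.5,207.7,54),back(S,391.5,242,54))
# px/mm
print(proj(T,[600,200,0])-proj(T,[600,100,0]))
print(manip.get_state()['joints'])
E
```

```text
key [515.35043577 304.65108388  58.        ] [514.88826061 314.67182032  58.        ]
mush [551.748915    84.50890227  60.        ] [554.43888481  83.04795282  62.        ]
flat [620.14101355  89.26563564  54.        ] [626.49850794  88.9433994   54.        ]
[-3.96682310e+01  2.09820894e-02]
[ 1.25199729e+00  2.38714505e-01 -1.41644430e-02  1.31919704e+00
  3.12637385e-05  1.57082840e+00]
```

{"name": "carry_out", "arguments": {"series": [[0.05,-0.027,-0.008,0,0,0],[0.1,-0.054,-0.016,0,0,0],[0.15,-0.081,-0.024,0,0,0],[0.2,-0.108,-0.032,0,0,0],[0.25,-0.135,-0.04,0,0,0],[0.3,-0.162,-0.045,0,0,0],[0.35,-0.19,-0.048,0,0,0],[0.35,-0.19,-0.048,0,0,0]], "grip": 0.0}}

```text
time: 1.1
tool_pos: [517.3, 306.1, 199.0]
tool_rot: [-0.0, 0.161, 0.987, -0.001]
ft_force: [0.0, 0.9, -0.5]
grip_width: -0.1
finger_force: 0.0
```

```bash
python3 - <<'E'
from h import *
s=snap('wrist','w1')
print(proj(s,[515,305,58]),proj(s,[515,314,58]))
st=manip.get_state(); print(st['time'],st['tool_pos'],st['ft_force'],st['grip_width'])
E
```

```text
[308.88359923 228.35923375] [321.61608418 224.26684616]
1.15 [515.6397703  307.09571578 199.24604787] [-0.14265899  0.17452061  0.37232385] 0.25367895275886254
```

View pics/w1.png

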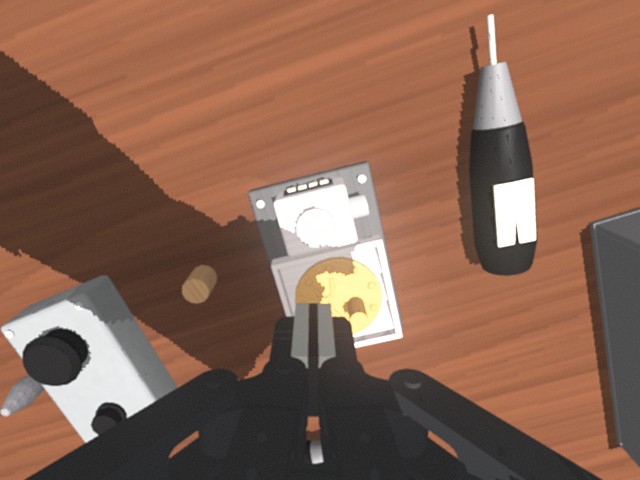

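The wrist view shows the key disc centred at about (316,227), the stub at (355,310) and the mushroom head at about (55,356).

```bash
python3 - <<'E'
from h import *
s=pickle.load(open('w1.pkl','rb')); S=pickle.load(open('scene0.pkl','rb'))
g=cv2.cvtColor(s['image'],cv2.COLOR_BGR2GRAY)
print(cv2.HoughCircles(cv2.resize(g[180:270,260:370],None,fx=4,fy=4,interpolation=cv2.INTER_CUBIC),cv2.HOUGH_GRADIENT,1,40,param1=60,param2=20,minRadius=65,maxRadius=100))
print('key',back(s,316,227,58),'mush',back(s,55,356,60)); k=back(s,316,227,58)
print(proj(S,k))
E
python3 - <<'E'
import cv2
a=cv2.imread('pics/scene0.png')[165:200,380:430];b=cv2.imread('pics/w1.png')[170:280,245:395]
import numpy as np
cv2.imwrite('pics/c2.png',np.hstack([cv2.resize(a,(400,280),interpolation=cv2.INTER_CUBIC),cv2.resize(b,(382,280),interpolation=cv2.INTER_CUBIC)]))
E
```

```text
None
key [515.61681834 309.83188041  58.        ] mush [548.3634763   94.16526087  60.        ]
[405.89590835 178.95859523]
```

View pics/c2.png

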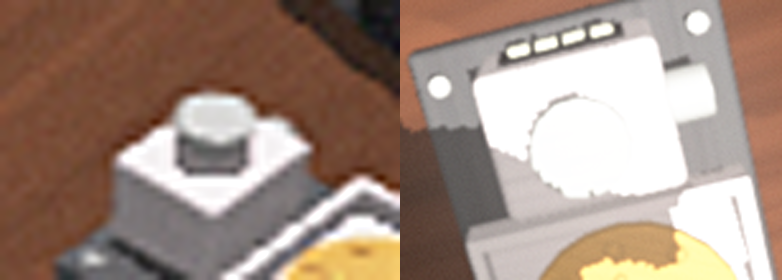

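Both views agree that the key is at about (515.5, 309.8). I'll descend to roughly 10 mm above it.

{"name": "carry_out", "arguments": {"series": [[0.0,0.002,-0.03,0,0,0],[0.0,0.002,-0.06,0,0,0],[0.0,0.002,-0.09,0,0,0],[0.0,0.002,-0.11,0,0,0],[0.0,0.002,-0.118,0,0,0],[0.0,0.002,-0.118,0,0,0],[0.0,0.002,-0.118,0,0,0]]}}

```text
time: 2.02
tool_pos: [514.8, 311.0, 83.3]
tool_rot: [0.001, 0.159, 0.987, 0.0]
ft_force: [-0.6, 0.2, 0.5]
grip_width: -0.1
finger_force: 0.0
```

```bash
python3 - <<'E'
from h import *
s=snap('scene','s2'); st=manip.get_state(); print(st['tool_pos'],st['ft_force'])
a=s['image'][125:225,350:450]; cv2.imwrite('pics/s2c.png',cv2.resize(a,(600,600),interpolation=cv2.INTER_CUBIC))
E
```

```text
[514.90261832 310.94472466  83.29473524] [-3.11937197e-01  5.52903256e-04 -8.35580110e-01]
```

View pics/s2c.png

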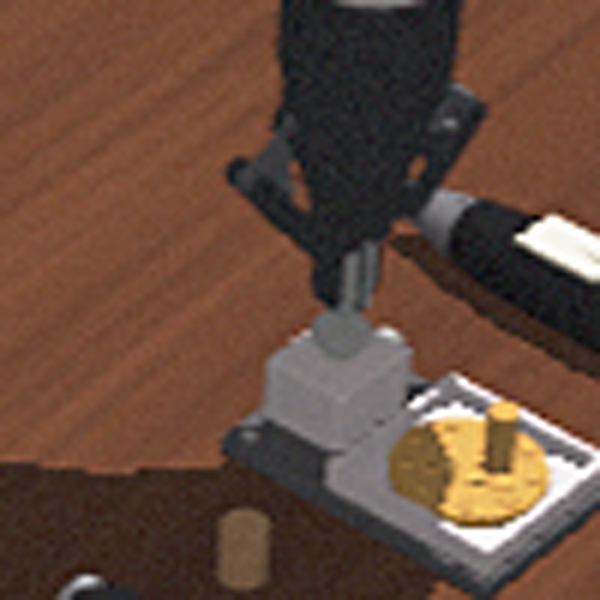

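The fingertips hover centred just above the key at crop (345,320), well clear of the stub at crop (500,430). Next I'll press slowly.

{"name": "carry_out", "arguments": {"series": [[0,-0.001,-0.006,0,0,0],[0,-0.001,-0.009,0,0,0],[0,-0.001,-0.011,0,0,0],[0,-0.001,-0.013,0,0,0],[0,-0.001,-0.015,0,0,0],[0,-0.001,-0.016,0,0,0],[0,-0.001,-0.016,0,0,0]]}}

```text
time: 2.95
tool_pos: [514.7, 309.5, 66.4]
tool_rot: [0.0, 0.159, 0.987, -0.0]
ft_force: [-0.3, -0.7, 5.9]
grip_width: 0.1
finger_force: 2.8
```

{"name": "carry_out", "arguments": {"series": [[0,0,-0.001,0,0,0],[0,0,-0.0015,0,0,0],[0,0,-0.002,0,0,0],[0,0,-0.002,0,0,0]]}}

```text
time: 3.45
tool_pos: [514.7, 309.5, 65.0]
tool_rot: [0.0, 0.159, 0.987, 0.0]
ft_force: [-1.5, -1.6, 10.2]
grip_width: 0.2
finger_force: 5.2
```

{"name": "carry_out", "arguments": {"series": [[0,0,-0.0005,0,0,0],[0,0,-0.0005,0,0,0]]}}

```text
time: 3.7
tool_pos: [514.7, 309.5, 64.9]
tool_rot: [0.0, 0.159, 0.987, 0.0]
ft_force: [-3.4, -3.2, 14.3]
grip_width: -0.4
finger_force: 7.2
```

Pushing 0.5 mm further raised the force but hardly moved the tool, so the key is on its stop. I'll lift and travel toward the mushroom.

{"name": "carry_out", "arguments": {"series": [[0,0,0.01,0,0,0],[0,0,0.04,0,0,0],[0,0,0.09,0,0,0],[0.008,-0.05,0.13,0,0,0],[0.016,-0.1,0.136,0,0,0],[0.025,-0.15,0.136,0,0,0],[0.033,-0.2,0.136,0,0,0],[0.037,-0.222,0.136,0,0,0]]}}

```text
time: 4.7
tool_pos: [551.4, 85.1, 199.6]
tool_rot: [-0.0, 0.16, 0.987, -0.0]
ft_force: [-0.8, 0.3, 0.2]
grip_width: -0.2
finger_force: 0.0
```

{"name": "carry_out", "arguments": {"series": [[0,0,0,0,0,0],[0,0,0,0,0,0]]}}

```text
time: 4.95
tool_pos: [551.3, 88.0, 199.5]
tool_rot: [-0.0, 0.159, 0.987, 0.0]
ft_force: [0.2, 0.2, -0.5]
grip_width: 0.1
finger_force: 0.0
```

```bash
python3 - <<'E'
from h import *
s=snap('wrist','w3'); st=manip.get_state(); print(st['time'],st['tool_pos'],st['ft_force'],proj(s,[552,86,60]))
E
```

```text
5.0 [551.30269729  88.29812716 199.57525421] [-0.03785359  0.24266308 -0.71095893] [308.76385162 233.42168438]
```

View pics/w3.png

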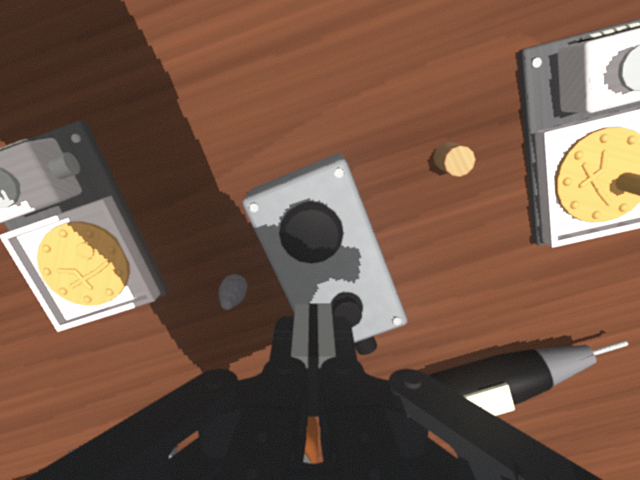

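The mushroom head is centred at (311,232), which gives about (552, 87.6). The TCP is already over it at (551.3, 88.2). The flat button at (347,308) is clear. I'll descend and press.

{"name": "carry_out", "arguments": {"series": [[0,0,-0.03,0,0,0],[0,0,-0.06,0,0,0],[0,0,-0.09,0,0,0],[0,0,-0.105,0,0,0],[0,0,-0.112,0,0,0],[0,0,-0.112,0,0,0]]}}

```text
time: 5.75
tool_pos: [551.7, 87.8, 88.0]
tool_rot: [0.0, 0.158, 0.987, -0.0]
ft_force: [-0.3, 0.2, 0.3]
grip_width: 0.3
finger_force: 0.0
```

{"name": "carry_out", "arguments": {"series": [[0,0,-0.005,0,0,0],[0,0,-0.008,0,0,0],[0,0,-0.01,0,0,0],[0,0,-0.012,0,0,0],[0,0,-0.014,0,0,0],[0,0,-0.015,0,0,0],[0,0,-0.015,0,0,0]]}}

```text
time: 6.62
tool_pos: [551.9, 87.6, 73.0]
tool_rot: [0.0, 0.159, 0.987, 0.0]
ft_force: [1.4, -0.1, 4.9]
grip_width: 0.5
finger_force: 2.6
```

{"name": "carry_out", "arguments": {"series": [[0,0,-0.001,0,0,0],[0,0,-0.002,0,0,0],[0,0,-0.0025,0,0,0],[0,0,-0.0025,0,0,0]]}}

```text
time: 7.12
tool_pos: [551.9, 87.6, 70.8]
tool_rot: [0.001, 0.159, 0.987, 0.0]
ft_force: [-0.2, -0.4, 8.0]
grip_width: 0.1
finger_force: 4.0
```

{"name": "carry_out", "arguments": {"series": [[0,0,-0.0005,0,0,0],[0,0,-0.001,0,0,0],[0,0,-0.001,0,0,0]]}}

```text
time: 7.5
tool_pos: [552.0, 87.6, 70.6]
tool_rot: [0.001, 0.159, 0.987, 0.0]
ft_force: [-2.0, 0.2, 16.3]
grip_width: -0.1
finger_force: 8.3
```

The force rose to 16 N with almost no travel, so the mushroom is fully in. I'll withdraw.

{"name": "carry_out", "arguments": {"series": [[0,0,0.01,0,0,0],[0,0,0.04,0,0,0],[0,0,0.09,0,0,0],[0,0,0.13,0,0,0],[0,0,0.15,0,0,0],[0,0,0.15,0,0,0],[0,0,0.15,0,0,0]]}}

```text
time: 8.38
tool_pos: [550.8, 87.4, 217.9]
tool_rot: [-0.001, 0.159, 0.987, -0.0]
ft_force: [-1.0, 0.1, 0.0]
grip_width: 0.1
finger_force: 0.0
```

```bash
python3 - <<'E'
from h import *
a=pickle.load(open('scene0.pkl','rb'))['image']; b=snap('scene','s4')['image']
cv2.imwrite('pics/final.png',np.hstack([cv2.resize(i[150:290,330:480],(400,373)) for i in(a,b)]))
st=manip.get_state(); print(st['time'],st['tool_pos'],st['ft_force'])
E
```

```text
8.425 [550.73275152  87.39009879 217.71512644] [ 0.24131806 -1.08849292 -0.74393548]
```

View pics/final.png

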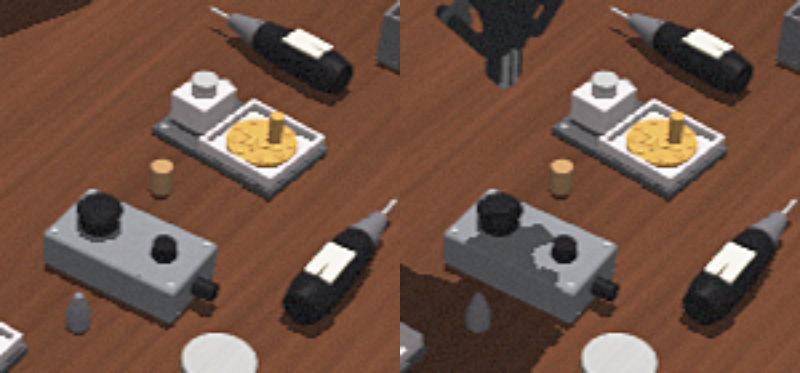

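Before (left) and after (right) match: the key at (204,82) and (604,82) and the mushroom at (99,213) and (499,213) are both back up, nothing has moved, and the arm is clear.

```bash
python3 -c "
from station import manip
print(manip.finish_job())"
```

```text
the job is handed in; nothing more can be done
None
```

I pressed the tally key at the station with the stubbed casting (the leftmost one) fully down, then the mushroom call button fully in; both sprang back, nothing else in view moved, and the job was handed in at about 8.4 s with the arm clear (no verdict was returned).

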